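# Line up the sample bottles by size beside the photometer

## Task

Line the four brown sample bottles up in the steel rack in order of size, one to a bay, each standing upright in the middle of its bay: the smallest in the end bay nearest the photometer, the largest in the bay furthest from it. Set the bottles down on the rack's floor without dropping them or tipping them over, and leave the white beaker and the wash bottle standing where they are.

Things in the scene. Friction and masses are not known exactly. Their poses are not given: they have to be found in the camera images.
- bottle_30: The smallest of the four round brown sample bottles (blank white label, black ribbed cap), standing upright. Body 33 mm across, 72 mm high in all; cap 28 mm across, the top 20 mm; under it a narrower neck, then the wider shoulder, which begins 26 mm below the top. About 45 g. Origin: centre of the underside, z up; yaw means nothing. Take it by the cap.
- bottle_60: The second smallest of the four round brown sample bottles (blank white label, black ribbed cap), standing upright. Body 40 mm across, 92 mm high in all; cap 32 mm across, the top 21 mm; under it a narrower neck, then the wider shoulder, which begins 28 mm below the top. About 85 g. Origin: centre of the underside, z up; yaw means nothing. Take it by the cap.
- bottle_125: The second largest of the four round brown sample bottles (blank white label, black ribbed cap), standing upright. Body 50 mm across, 112 mm high in all; cap 38 mm across, the top 22 mm; under it a narrower neck, then the wider shoulder, which begins 29 mm below the top. About 160 g. Origin: centre of the underside, z up; yaw means nothing. Take it by the cap.
- bottle_250: The largest of the four round brown sample bottles (blank white label, black ribbed cap), standing upright. Body 62 mm across, 136 mm high in all; cap 46 mm across, the top 23 mm; under it a narrower neck, then the wider shoulder, which begins 31 mm below the top. About 300 g. Origin: centre of the underside, z up; yaw means nothing. Take it by the cap.
- rack: Fixed steel rack with four bays in a row. Origin at bench level under its middle; x across the row, y along it, z up. 93 (x) by 357 mm (y). Tray floor 20 mm above the bench. Bay centres at x 0, y -132, -44, 44, 132 mm; bays 83 by 83 mm clear between 5 mm rods (front and back at x -44, 44; across at y -176, -88, 0, 88, 176), rod tops 39.5 mm above the bench.
- photometer: Fixed dark grey wedge-shaped meter, 225 (x) by 95 (y) by 76 mm; screen and keys slope to -x, black-capped cell and cover at the back up to 132 mm high. Origin at bench level under its middle, z up. It stands beyond the rack's +y or -y end (varies); a blue-grey case, 210 by 120 by 83 mm, stands beyond the other. The smallest bottle goes in the end bay nearer this origin.
- beaker: Bystander: small empty white plastic beaker, loose, among the bottles at the start. 40 mm across the foot, 47 mm across the rim, 58 mm high, 30 g. Origin: centre of the underside, z up. Not to be moved.
- wash_bottle: Bystander: white wash bottle with blue cap, loose, at the right-hand end of the row of bottles as seen from the robot. Body 60 mm across, about 180 mm high to the top of its bent spout, 250 g. Origin: centre of the underside, z up. Not to be moved.

How it is judged:
By the outcome, as a careful person would: the job done as asked, in the order asked, and still so for the second after the job is handed in, with the robot touching nothing.
It also fails if it takes over 99 s, if anything falls off the work surface, if the arm or the gripper's body presses on something with over 40 N, if the wrist force passes 120 N, or if a joint passes its speed limit or range.

## Robot

A 7-joint arm with a two-finger parallel gripper is mounted at the origin on the work surface. World frame = base frame: x ahead of the robot, y to its left, z up, the work surface at z = 0. Lengths are in mm, angles in degrees, forces in N, time in s.
With the tool pointing down it reaches from about 350 to 900 mm from the base axis. Payload 19.9 kg.
Tool frame: the origin (TCP) lies midway between the tips of the shut fingers; the grasp point (between the pads) lies 19 mm behind it; z points along the fingers, y is the direction in which the jaws open and shut (so a half turn about z gives the same grasp; the last joint's range is limited). The gripper opens to 85 mm and grips with 20 to 120 N. Pads are 22 mm wide; open, the fingers measure 114 mm over their backs; the gripper's body (76 mm by 85 mm) begins 54 mm behind the grasp point. The pads swing forward as they close: fully open they stand 13 mm farther back than shut.
Start: joints at [-79.211, 23.915, -0.59, 92.452, 0.269, 63.638, -3.037], TCP at [142.355, 608.553, 231.26] pointing down, gripper open.
Joint ranges: [-161.28, 161.28], [-22.2, 115.67], [-73.04, 71.86], [3.21, 147.25], [-68.34, 248.33], [10.77, 114.83], [-161.83, 161.83]. Speed limits (degrees/s): [108.29, 108.29, 136.94, 136.94, 172.46, 172.46, 172.46].

## Interface

Orientations are given as a 3x3 rotation matrix whose columns are the frame's x, y, z axes.
In Python, from cell import manip, capture gives the robot as it stands. The module is installed in compiled form; this text tells all that it offers.
- The arm moves only by the shell command python3 -m pendant 'ROWS' [FORCE]. ROWS is JSON, a list of rows, each a list of 3 entries, a list of its own where there are three numbers: the shift along the world's x, y, z in cm, then the turn, a rotation vector about the world's x, y, z in rad, then the opening, from 0 (shut) to 1 (fully open). In form: [[[dx, dy, dz], [rx, ry, rz], gripper], ...]. A call has 1 to 5 rows; each row is the pose to reach, as a shift and turn from the pose commanded when the call began; what a row does not reach only later rows make up. A row lasts 1/10 s, in which the tool goes at most 50 mm and 8.59 degrees, less where a joint would pass 70% of its speed; a pose out of reach is approached as far as the arm can. A call with a gripper value outside its range is refused whole. The fingers move at their own pace and stop on an object; FORCE is the grip in N (left out, the last holds). Time passes only in rows, so rows that repeat a pose let the fingers close. It gives the time, the measured TCP pose, the force and the opening at its end, in the units of the state.
- manip.observe(): the state, without advancing time (a new reading comes with each control period).
- capture(name): name is "scene" or "top" or "wrist"; returns a dict with "frame" (400x640x3 uint8, red, green, blue), "fx", "fy", "cx", "cy" (pixels), "dist_coeffs" ([k1, k2, p1, p2, k3] as OpenCV has them; the pictures are not rectified), "origin" and "orientation" of the camera in the world. Camera axes: x right, y down, z forward; pixel columns grow to the right and rows downward; lengths in mm; the calibration is good to about 2 mm. A picture is of the moment at which its call begins. There is no depth.
- manip.close_job(): hands the job in, once; it reports no verdict.
The state is a dict: "clock": time; "qpos": joint angles; "joint_velocities": joint speeds; "tau": joint torques, N m; "tcp_pos": TCP position; "eef_rot": TCP orientation; "contact_force": force on the tool from outside, world axes, zero at the start; "moment": the same for the moment, N m; "finger_gap": finger opening in mm.
Only numpy, scipy, OpenCV 4.12 (cv2) and the standard library are available. Lean on these libraries where they do the work, as an engineer would, in place of code of your own. Each camera call takes 0.05 s, during which the arm holds its last target. There are 200 camera calls.

## Working session

There is one attempt and no reset: what is moved stays moved. The work goes in short steps, Python scripts to look and compute and a shell command to move; the robot and the scene stay as the last step left them, time stands still between calls to the robot, and variables do not carry over. Pictures are saved under pics/ and viewed, about 12 in all and at most 16, crops included, and the job is handed in when it is done.

```bash
mkdir -p pics
cat > h.py <<'E'
import numpy as np, cv2
from cell import manip, capture
def snap(cam,name):
    c=capture(cam); cv2.imwrite(f'pics/{name}.png',c['frame'][:,:,::-1]); 
    np.save(f'pics/{name}.npy',{k:v for k,v in c.items()},allow_pickle=True); return c
def load(name): return np.load(f'pics/{name}.npy',allow_pickle=True).item()
def K(c): return np.array([[c['fx'],0,c['cx']],[0,c['fy'],c['cy']],[0,0,1]],float)
def px2w(c,u,v,z):
    p=cv2.undistortPoints(np.array([[[u,v]]],float),K(c),np.array(c['dist_coeffs'],float))[0,0]
    d=np.array(c['orientation'])@[p[0],p[1],1]; o=np.array(c['origin']); return o+d*(z-o[2])/d[2]
def w2px(c,P):
    R=np.array(c['orientation']).T; t=-R@np.array(c['origin'])
    return cv2.projectPoints(np.array(P,float).reshape(-1,3),cv2.Rodrigues(R)[0],t,K(c),np.array(c['dist_coeffs'],float))[0].reshape(-1,2)
E
python3 - <<'E'
from h import *
for n in('top','scene'):
    c=snap(n,n+'0'); print(n,c['origin'],c['orientation'],c['fx'])
print(manip.observe())
E
```

```text
top [ 415.23263217   -1.57623005 1244.56269852] [[-0.01955256 -0.99187971  0.12566756]
 [-0.99970352  0.02121968  0.01194106]
 [-0.01451072 -0.12539683 -0.99200054]] 492.1916166073004
scene [ 951.57455743 -676.87845364  902.46884233] [[ 0.87471199  0.34558747 -0.33977675]
 [ 0.48455056 -0.63731759  0.599197  ]
 [-0.00947072 -0.68876381 -0.72492394]] 480.0639654224956
{'clock': 0.1, 'qpos': array([-79.21210373,  23.94517654,  -0.59025539,  92.48230133,
         0.26694337,  63.63675253,  -3.03431269]), 'joint_velocities': array([-0.02573315, -0.10004422, -0.06775315, -0.06453071, -0.14848129,
       -0.04739683,  0.04291831]), 'tau': array([ 2.80401619e-03, -8.65812063e+01,  6.80256709e-01, -4.35634518e+01,
        1.91600824e-02,  4.81854222e-03,  2.48986623e-05]), 'tcp_pos': array([142.28241204, 608.27109165, 230.71507893]), 'eef_rot': array([[-9.73722396e-01,  2.27738129e-01, -2.01679272e-04],
       [ 2.27738213e-01,  9.73721800e-01, -1.07834290e-03],
       [-4.92002899e-05, -1.09593671e-03, -9.99999398e-01]]), 'contact_force': array([-0.09155048, -0.12996829,  0.04645616]), 'moment': array([ 0.01070963, -0.04164986,  0.00913379]), 'finger_gap': 85.46393928846786}
```

View pics/top0.png

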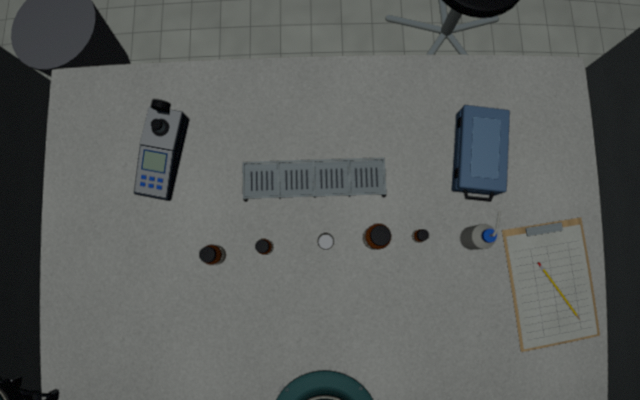

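View pics/scene0.png

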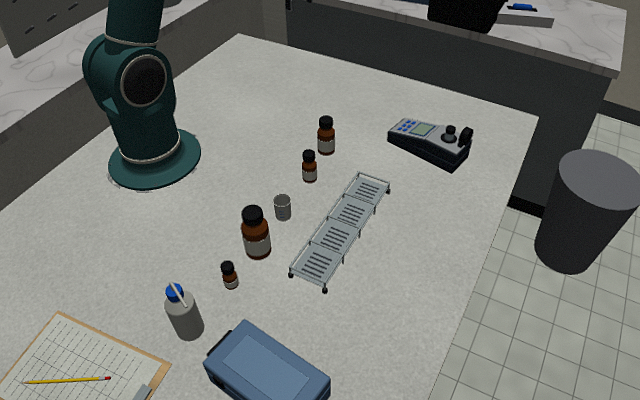

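The top view shows the photometer at the left (+y) and, left to right, bottle 125 (211,254), bottle 60 (264,246), the beaker (326,241), bottle 250 (377,236), bottle 30 (421,235) and the wash bottle (485,236). The rack spans columns 243–385, rows 159–199. The scene view agrees. I'll enlarge a crop next.

Run:
```python
from h import *
c=load('top0'); f=c['frame'][:,:,::-1]
a=cv2.resize(f[150:270,190:350],None,fx=5,fy=5,interpolation=cv2.INTER_CUBIC)
b=cv2.resize(f[150:270,300:460],None,fx=5,fy=5,interpolation=cv2.INTER_CUBIC)
cv2.imwrite('pics/a.png',np.clip(a*1.5,0,255)); cv2.imwrite('pics/b.png',np.clip(b*1.5,0,255))
```

```text
[ WARN:0@0.474] global loadsave.cpp:1063 imwrite_ Unsupported depth image for selected encoder is fallbacked to CV_8U.
```

View pics/a.png

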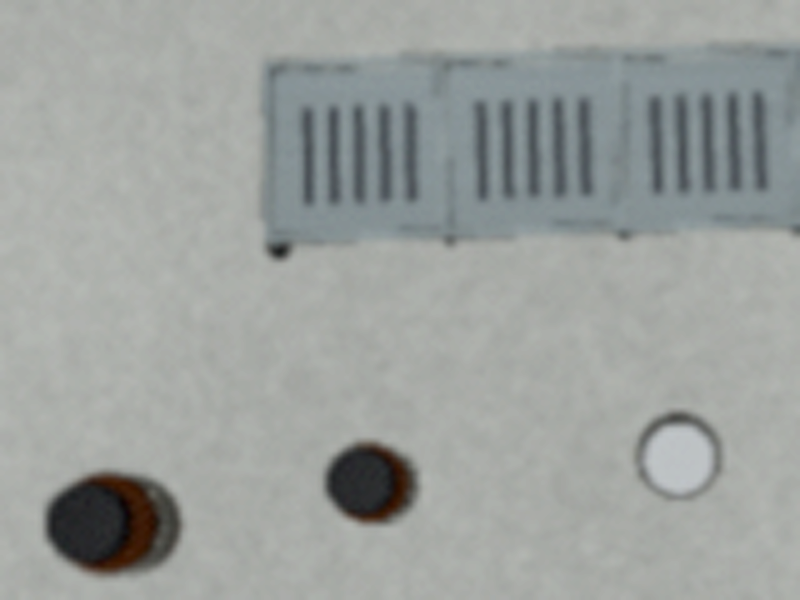

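View pics/b.png

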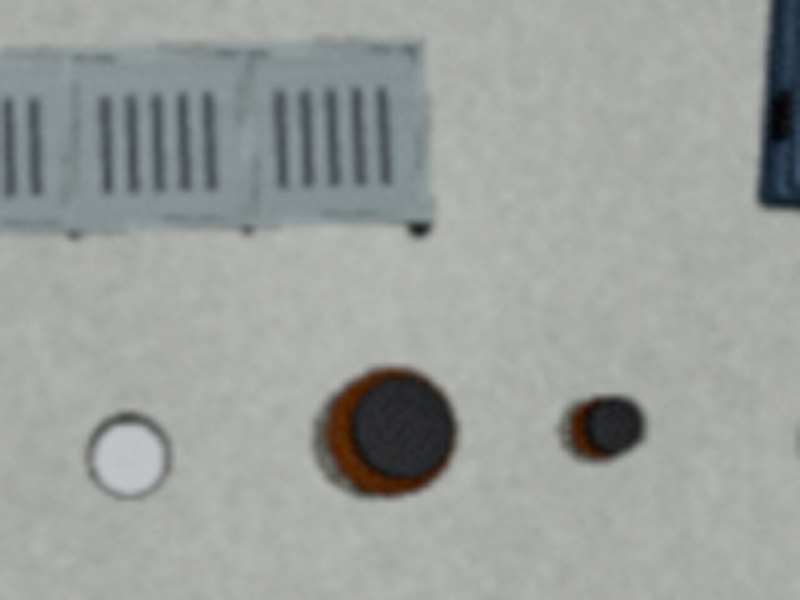

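In the crops (px/5 plus offset) the cap centres are: 125 (207.6,254.6), 60 (262.4,246.2), 250 (381,235), 30 (422.6,235). The beaker rim is at (325.8,241.2). Bay slot centres are (261.8,180.8), (296.4,179.6), (331.4,178.8) and (366.2,177.6).

Run:
```python
from h import *
c=load('top0')
o=-.4
for n,u,v,z in [('125',207.6,254.6,112),('60',262.4,246.2,92),('250',381,235,136),('30',422.6,235,72),('beaker',325.8,241.2,58),('wash cap',489,235,150),('B1',261.8,180.8,20),('B2',296.4,179.6,20),('B3',331.4,178.8,20),('B4',366.2,177.6,20)]:
    print(n,px2w(c,u+o,v+o,z).round(1))
w=capture('wrist'); s=manip.observe(); R=s['eef_rot']
print('wrist cam in tool', R.T@(np.array(w['origin'])-s['tcp_pos']), R.T@np.array(w['orientation']),w['fx'])
```

```text
125 [425.4 261.9 112. ]
60 [443.4 136.5  92. ]
250 [ 462.  -136.2  136. ]
30 [ 462.3 -243.9   72. ]
beaker [453.4 -12.4  58. ]
wash cap [ 455.  -379.9  150. ]
B1 [609.7 145.5  20. ]
B2 [610.8  57.9  20. ]
B3 [610.9 -30.3  20. ]
B4 [ 612.1 -118.1   20. ]
wrist cam in tool [  71.28875503   -0.70804791 -141.76048249] [[-1.77500351e-04 -9.59962140e-01 -2.80129718e-01]
 [ 9.99999802e-01 -1.22674007e-06 -6.29432298e-04]
 [ 6.03887529e-04 -2.80129774e-01  9.59961950e-01]] 304.78877838996925
```

```bash
python3 -m pendant '[[[2.83,-3.47,0],[0,0,-0.134],1],[[5.66,-6.93,0],[0,0,-0.268],1],[[8.49,-10.4,0],[0,0,-0.402],1],[[11.32,-13.86,0],[0,0,-0.536],1],[[14.15,-17.33,0],[0,0,-0.67],1]]' 60
python3 -m pendant '[[[2.83,-3.47,0],[0,0,-0.134],1],[[5.66,-6.93,0],[0,0,-0.268],1],[[8.49,-10.4,0],[0,0,-0.402],1],[[11.32,-13.86,0],[0,0,-0.536],1],[[14.15,-17.33,0],[0,0,-0.67],1]]'
python3 -m pendant '[[[0,0,0],[0,0,0],1],[[0,0,0],[0,0,0],1],[[0,0,0],[0,0,0],1]]'
python3 - <<'E'
from h import *
c=snap('wrist','w125'); print(w2px(c,[[425.4,261.9,112]]),manip.observe()['eef_rot'].round(3))
E
```

```text
clock: 0.65
tcp_pos: [284.7, 433.6, 231.2]
eef_rot: [[-0.617, 0.787, -0.0], [0.787, 0.617, -0.0], [0.0, -0.0, -1.0]]
contact_force: [1.5, 0.5, -0.9]
finger_gap: 85.2
clock: 1.15
tcp_pos: [426.1, 260.4, 231.4]
eef_rot: [[0.004, 1.0, -0.0], [1.0, -0.004, 0.0], [0.0, -0.0, -1.0]]
contact_force: [1.1, 0.5, -0.4]
finger_gap: 85.3
clock: 1.45
tcp_pos: [424.7, 262.7, 231.1]
eef_rot: [[-0.003, 1.0, -0.0], [1.0, 0.003, -0.0], [-0.0, -0.0, -1.0]]
contact_force: [-0.3, 1.1, 0.1]
finger_gap: 85.3
[[318.85470648 195.73631945]] [[-0.003  1.    -0.   ]
 [ 1.     0.003  0.   ]
 [ 0.    -0.    -1.   ]]
```

View pics/w125.png

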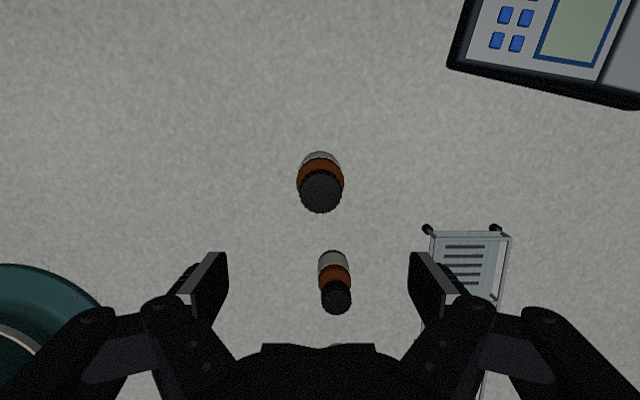

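The wrist view shows bottle 125's cap centred near (320,192) and bottle 60's cap near (336,298). Bottle 125 was predicted at (319,196), so they agree closely.

Run:
```python
from h import *
c=load('w125'); print(px2w(c,320.5,192,112),px2w(c,336,298,92))
f=c['frame'][:,:,::-1]
# cap: darkest blob ROI
for (r0,r1,c0,c1,z) in [(140,225,290,350,112),(270,325,305,365,92)]:
    g=f[r0:r1,c0:c1].max(2); m=(g<72).astype(np.uint8); n,l,s,cc=cv2.connectedComponentsWithStats(m); k=1+s[1:,4].argmax(); print(s[k],cc[k]+[c0,r0],px2w(c,*(cc[k]+[c0,r0]),z))
```

```text
[426.84174296 265.33012609 112.        ] [444.07120697 144.19784624  92.        ]
[   6   17   48   57 2115] [319.79054374 184.53049645] [426.18198587 272.10391891 112.        ]
[  13    0   34   45 1289] [334.82389449 290.46625291] [442.65569272 153.29084424  92.        ]
```

Run:
```python
from h import *
c=load('scene0'); w=load('w125')
P=[[425.4,261.9,112],[443.4,136.5,92],[426,265,112],[444,144,92],[462,-136.2,136],[462.3,-243.9,72]]
print(w2px(c,P).round(1)); print(w2px(w,P[:4]+[[609.7,145.5,20]]).round(1))
f=c['frame'][:,:,::-1]
cols=[(290,105),(290,140),(235,195),(205,250)]
cv2.imwrite('pics/s.png',np.hstack([cv2.resize(f[y:y+55,x:x+55],(396,396),interpolation=2) for x,y in cols[:2]]))
g=w['frame'][:,:,::-1]; cv2.imwrite('pics/wz.png',cv2.convertScaleAbs(cv2.resize(g[140:330,280:530],None,fx=3,fy=3,interpolation=2),alpha=1.6))
```

```text
[[324.2 119.5]
 [307.  153.1]
 [324.9 119. ]
 [308.7 151.5]
 [250.7 211.7]
 [225.9 264.1]]
[[318.9 195.7]
 [335.2 304.3]
 [319.5 192.4]
 [335.9 298.2]
 [461.7 264.6]]
```

View pics/wz.png

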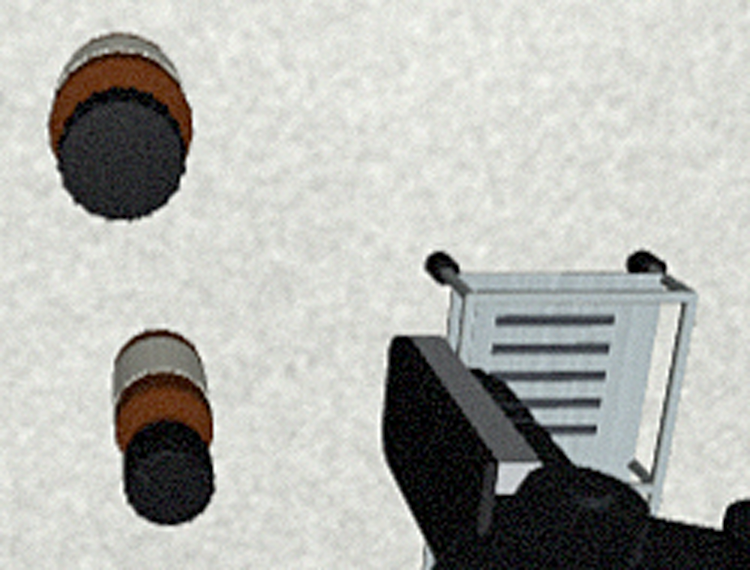

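View pics/s.png

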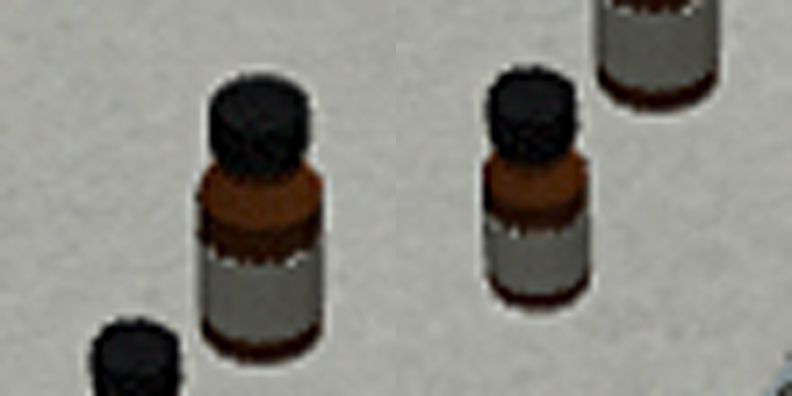

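The wrist view puts the bay 1 slot at (463,266), within 1.5 px of prediction. The caps agree with the top view to about 3 mm, mostly along y. That's enough to grasp, so I'm descending on bottle 125.

```bash
python3 -m pendant '[[[0.1,0.1,-4],[0,0,0],1],[[0.1,0.1,-8],[0,0,0],1],[[0.1,0.1,-11.5],[0,0,0],1],[[0.1,0.1,-13.5],[0,0,0],1],[[0.1,0.1,-14.6],[0,0,0],1]]'
python3 -m pendant '[[[0,0,0],[0,0,0],1],[[0,0,0],[0,0,0],0.6],[[0,0,0],[0,0,0],0.4],[[0,0,0],[0,0,0],0.2],[[0,0,0],[0,0,0],0]]' 60
python3 -m pendant '[[[0,0,0],[0,0,0],0],[[0,0,0],[0,0,0],0],[[0,0,0],[0,0,0],0],[[0,0,0],[0,0,0],0],[[0,0,0],[0,0,0],0]]'
python3 -c "
from h import *
snap('wrist','g125')"
```

```text
clock: 2.0
tcp_pos: [425.2, 263.3, 83.5]
eef_rot: [[-0.003, 1.0, -0.002], [1.0, 0.003, -0.001], [-0.001, -0.002, -1.0]]
contact_force: [0.2, -0.0, 0.3]
finger_gap: 85.8
clock: 2.5
tcp_pos: [426.9, 263.4, 86.3]
eef_rot: [[-0.001, 1.0, 0.001], [1.0, 0.001, 0.001], [0.001, 0.001, -1.0]]
contact_force: [-2.9, -1.5, 11.6]
finger_gap: 36.3
clock: 3.0
tcp_pos: [426.9, 263.3, 86.3]
eef_rot: [[-0.001, 1.0, 0.001], [1.0, 0.001, 0.001], [0.001, 0.001, -1.0]]
contact_force: [-2.3, -1.3, 12.2]
finger_gap: 36.5
```

View pics/g125.png

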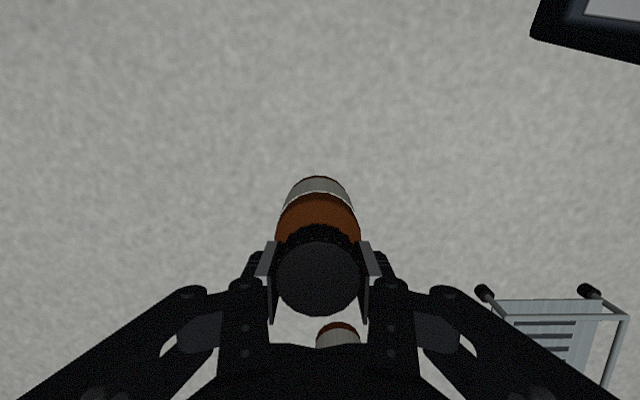

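The cap sits between the pads, with the disc centred near (318,273). The gap is 36.5 mm, and the 12 N upward force suggests the tips touch the shoulder, so I'll grip 2–3 mm higher from now on. Lifting.

```bash
python3 -c "
from h import *
c=load('g125'); print(px2w(c,318,273,112), px2w(c,318,273,109))"
python3 -m pendant '[[[0,0,1],[0,0,0],0],[[0,0,4],[0,0,0],0],[[0,0,8],[0,0,0],0],[[0,0,12],[0,0,0],0],[[0,0,14],[0,0,0],0]]'
python3 -m pendant '[[[2,-3,0],[0,0,0],0],[[5,-7,0],[0,0,0],0],[[8,-11.2,0],[0,0,0],0],[[11,-15.7,0],[0,0,0],0],[[13.5,-20,0],[0,0,0],0]]'
python3 -m pendant '[[[2.2,-3.5,0],[0,0,0],0],[[3.9,-6.5,0],[0,0,0],0],[[5,-9.1,0],[0,0,0],0],[[5,-9.1,0],[0,0,0],0],[[5,-9.1,0],[0,0,0],0]]'
```

```text
[426.72424971 267.98116527 112.        ] [426.73006872 266.28224322 109.        ]
clock: 3.55
tcp_pos: [427.1, 263.1, 229.1]
eef_rot: [[-0.001, 1.0, 0.003], [1.0, 0.001, 0.003], [0.003, 0.003, -1.0]]
contact_force: [1.6, -0.2, -2.2]
finger_gap: 36.1
clock: 4.05
tcp_pos: [559.4, 66.0, 226.1]
eef_rot: [[-0.002, 1.0, 0.001], [1.0, 0.002, 0.0], [0.0, 0.001, -1.0]]
contact_force: [0.6, 0.8, -1.0]
finger_gap: 36.6
clock: 4.55
tcp_pos: [608.4, -23.8, 225.6]
eef_rot: [[0.0, 1.0, -0.0], [1.0, -0.0, -0.0], [-0.0, -0.0, -1.0]]
contact_force: [1.4, 1.3, -1.6]
finger_gap: 36.2
```

```bash
python3 -m pendant '[[[0.1,-0.4,-2],[0,0,0],0],[[0.25,-0.8,-5],[0,0,0],0],[[0.25,-0.8,-7],[0,0,0],0],[[0.25,-0.8,-7.6],[0,0,0],0],[[0.25,-0.8,-7.6],[0,0,0],0]]'
python3 - <<'E'
from h import *
w=snap('wrist','p125'); t=snap('top','t125'); print(manip.observe()['tcp_pos'])
a=cv2.resize(t['frame'][140:220,240:400,::-1],None,fx=5,fy=5,interpolation=2)
cv2.imwrite('pics/pa.png',cv2.convertScaleAbs(a,alpha=1.5))
E
```

```text
clock: 5.05
tcp_pos: [610.8, -30.4, 149.2]
eef_rot: [[-0.002, 1.0, -0.001], [1.0, 0.002, 0.0], [0.0, -0.001, -1.0]]
contact_force: [-0.2, -0.4, -1.9]
finger_gap: 36.4
[611.59230146 -30.82057929 150.50704867]
```

View pics/p125.png

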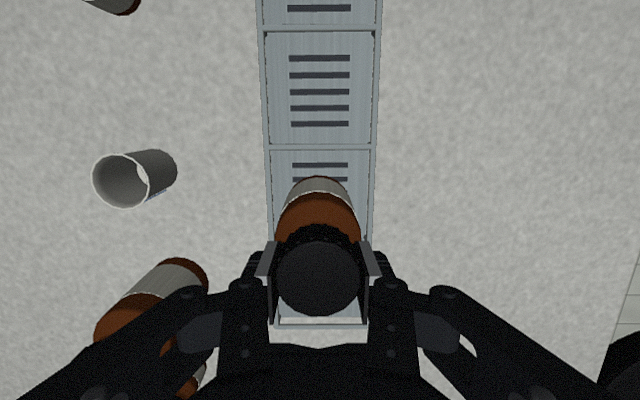

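Run:
```python
from h import *
c=load('p125')
for u,v,z in [(319,31,38),(319,146,38),(319,326,38),(264,146,38),(374,146,38),(319,90.5,20),(318,273,176),(318,177,64.2),(274,324,38),(367,324,38)]: print(u,v,px2w(c,u,v,z).round(1))
# predicted silhouette of bottle bottom rim for centre at TCP + dy
for dy in (-2,0,2,4):
    print(dy, w2px(c,[[611,-31+dy+25,64.2],[611,-31+dy-19,176],[611,-31+dy+19,176-22],[611,-31+dy,176]])[:,1].round(1))
```

```text
319 31 [611.1  98.1  38. ]
319 146 [611.3  13.4  38. ]
319 326 [ 611.9 -161.8   38. ]
264 146 [566.1  13.3  38. ]
374 146 [656.5  13.5  38. ]
319 90.5 [611.2  57.5  20. ]
318 273 [610.7 -25.1 176. ]
318 177 [610.6  -7.1  64.2]
274 324 [ 567.7 -159.6   38. ]
367 324 [ 659.  -159.3   38. ]
-2 [178.1 326.7 229.2 289.4]
0 [175.6 322.9 225.3 285.3]
2 [173.  319.1 221.4 281.2]
4 [170.3 315.2 217.5 277. ]
```

The wrist view puts the rack rods within 1 mm of my estimates (y 13.4 and −161.8). The bottle's bottom rim (row 177) puts it within about 1 mm of the TCP in y, while the cap edge says about +3.5 mm. Either is fine for an 83 mm bay, so I'm lowering.

```bash
python3 -m pendant '[[[0,0,-1.5],[0,0,0],0],[[0,0,-3],[0,0,0],0],[[0,0,-3.7],[0,0,0],0],[[0,0,-4.1],[0,0,0],0],[[0,0,-4.1],[0,0,0],0]]'
python3 -m pendant '[[[0,0,0],[0,0,0],0],[[0,0,-0.1],[0,0,0],0],[[0,0,-0.2],[0,0,0],0],[[0,0,-0.2],[0,0,0],0],[[0,0,-0.2],[0,0,0],0]]'
```

```text
clock: 5.65
tcp_pos: [610.8, -31.5, 107.6]
eef_rot: [[-0.001, 1.0, -0.001], [1.0, 0.001, -0.0], [-0.0, -0.001, -1.0]]
contact_force: [0.4, 1.0, -2.0]
finger_gap: 36.2
clock: 6.15
tcp_pos: [611.3, -31.4, 106.4]
eef_rot: [[-0.001, 1.0, 0.0], [1.0, 0.001, -0.0], [-0.0, 0.0, -1.0]]
contact_force: [0.3, -0.7, 0.1]
finger_gap: 36.3
```

```bash
python3 -m pendant '[[[0,0,0],[0,0,0],0.5],[[0,0,0],[0,0,0],0.65],[[0,0,0],[0,0,0],0.85],[[0,0,0],[0,0,0],0.85],[[0,0,0],[0,0,0],0.85]]'
python3 -m pendant '[[[0,0,1],[0,0,0],1],[[0,0,4],[0,0,0],1],[[0,0,8],[0,0,0],1],[[-1,1,11],[0,0,0],1],[[-4,4,12.5],[0,0,0],1]]'
python3 -m pendant '[[[-3,3,0],[0,0,0],1],[[-6,6,0],[0,0,0],1],[[-9,9.2,0],[0,0,0],1],[[-12,12.2,0],[0,0,0],1],[[-12.8,13,0],[0,0,0],1]]'
python3 -m pendant '[[[0,0,0],[0,0,0],1],[[0,0,0],[0,0,0],1]]'
python3 - <<'E'
from h import *
w=snap('wrist','w60'); t=snap('top','t60'); print(manip.observe()['tcp_pos'])
for d in (136.5,139,142): print(d,w2px(w,[[443.5,d-16,92],[443.5,d,92],[427.5,d,92],[459.5,d,92]]).round(1).tolist())
print(w2px(t,[[611,-30.3,132]]))
a=cv2.resize(t['frame'][140:270,240:400,::-1],None,fx=4,fy=4,interpolation=2)
b=cv2.resize(w['frame'][120:290,260:380,::-1],None,fx=2,fy=3.0588,interpolation=2)
a=cv2.resize(a,(560,455)); b=cv2.resize(w['frame'][145:275,270:340+10,::-1],(240,390),interpolation=2)
b=np.vstack([b,np.zeros((65,240,3),np.uint8)])
cv2.imwrite('pics/c60.png',cv2.convertScaleAbs(np.hstack([a,b]),alpha=1.5))
E
```

```text
clock: 6.65
tcp_pos: [611.1, -31.4, 106.3]
eef_rot: [[-0.001, 1.0, -0.0], [1.0, 0.001, -0.0], [-0.0, -0.0, -1.0]]
contact_force: [0.5, -0.8, -0.6]
finger_gap: 72.7
clock: 7.15
tcp_pos: [572.7, 6.3, 234.6]
eef_rot: [[0.003, 1.0, 0.004], [1.0, -0.003, -0.001], [-0.001, 0.004, -1.0]]
contact_force: [-0.3, 1.6, 0.8]
finger_gap: 85.6
clock: 7.65
tcp_pos: [440.6, 141.4, 231.9]
eef_rot: [[-0.005, 1.0, -0.0], [1.0, 0.005, 0.002], [0.002, -0.0, -1.0]]
contact_force: [0.5, -0.2, -1.0]
finger_gap: 85.3
clock: 7.85
tcp_pos: [443.8, 138.1, 231.8]
eef_rot: [[-0.0, 1.0, 0.001], [1.0, 0.0, 0.0], [0.0, 0.001, -1.0]]
contact_force: [1.2, 0.1, 0.2]
finger_gap: 85.2
[443.93264735 137.59778781 231.46673258]
136.5 [[317.6, 206.8], [317.6, 190.8], [300.9, 190.8], [334.4, 190.8]]
139 [[317.6, 204.3], [317.6, 188.2], [300.8, 188.2], [334.5, 188.2]]
142 [[317.6, 201.3], [317.6, 185.2], [300.8, 185.2], [334.5, 185.2]]
[[331.95583947 170.63038473]]
```

View pics/c60.png

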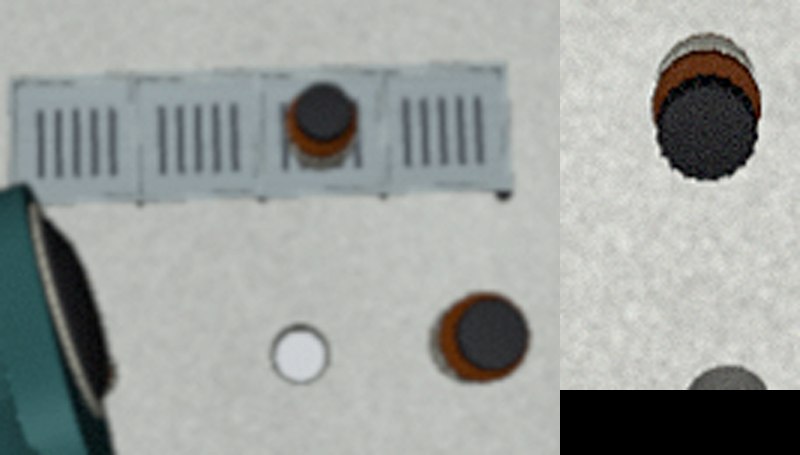

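Bottle 125 stands in bay 3: cap at (332.5,171), ideal (332,170.6). Bottle 60's cap edge at row 205, col 319 gives x 445, y 138, and the TCP is already there. Grasping.

```bash
python3 -m pendant '[[[0.1,0.1,-4.5],[0,0,0],1],[[0.1,0.1,-9],[0,0,0],1],[[0.1,0.1,-13],[0,0,0],1],[[0.1,0.1,-15.3],[0,0,0],1],[[0.1,0.1,-16.2],[0,0,0],1]]'
python3 -m pendant '[[[0,0,0],[0,0,0],1],[[0,0,0],[0,0,0],0.6],[[0,0,0],[0,0,0],0.4],[[0,0,0],[0,0,0],0.2],[[0,0,0],[0,0,0],0]]' 60
python3 -m pendant '[[[0,0,0],[0,0,0],0],[[0,0,0],[0,0,0],0],[[0,0,0],[0,0,0],0]]'
```

```text
clock: 8.45
tcp_pos: [443.7, 138.1, 67.1]
eef_rot: [[0.001, 1.0, -0.003], [1.0, -0.001, -0.002], [-0.002, -0.003, -1.0]]
contact_force: [0.5, -0.3, 0.7]
finger_gap: 85.6
clock: 8.95
tcp_pos: [444.6, 140.0, 70.1]
eef_rot: [[-0.001, 1.0, 0.001], [1.0, 0.001, 0.001], [0.001, 0.001, -1.0]]
contact_force: [-1.8, -1.2, 21.7]
finger_gap: 30.3
clock: 9.25
tcp_pos: [444.7, 139.9, 70.2]
eef_rot: [[-0.001, 1.0, 0.001], [1.0, 0.001, 0.001], [0.001, 0.001, -1.0]]
contact_force: [-2.0, -1.3, 12.9]
finger_gap: 30.4
```

```bash
python3 -m pendant '[[[0,0,1],[0,0,0],0],[[0,0,4],[0,0,0],0],[[0,0,8],[0,0,0],0],[[1,-0.5,11],[0,0,0],0],[[4,-2,13],[0,0,0],0]]'
python3 -m pendant '[[[4,-2,0],[0,0,0],0],[[8,-4,0],[0,0,0],0],[[11,-5.4,0],[0,0,0],0],[[12.6,-6.2,0],[0,0,0],0],[[12.6,-6.2,0],[0,0,0],0]]'
python3 -m pendant '[[[0,0,-2],[0,0,0],0],[[0,0,-5],[0,0,0],0],[[0,0,-7],[0,0,0],0],[[0,0,-7],[0,0,0],0],[[0,0,-7],[0,0,0],0]]'
```

```text
clock: 9.75
tcp_pos: [483.5, 120.9, 202.3]
eef_rot: [[-0.004, 1.0, 0.001], [1.0, 0.004, 0.002], [0.002, 0.001, -1.0]]
contact_force: [0.6, 0.1, -1.5]
finger_gap: 29.8
clock: 10.25
tcp_pos: [611.4, 55.7, 199.6]
eef_rot: [[0.001, 1.0, 0.0], [1.0, -0.001, -0.001], [-0.001, 0.0, -1.0]]
contact_force: [-1.6, 0.8, -0.5]
finger_gap: 30.0
clock: 10.75
tcp_pos: [610.0, 57.9, 130.3]
eef_rot: [[-0.001, 1.0, 0.0], [1.0, 0.001, 0.0], [0.0, 0.0, -1.0]]
contact_force: [-0.8, -0.4, -0.5]
finger_gap: 30.2
```

```bash
python3 -m pendant '[[[0,0,-1.5],[0,0,0],0],[[0,0,-3],[0,0,0],0],[[0,0,-3.6],[0,0,0],0],[[0,0,-3.8],[0,0,0],0],[[0,0,-3.8],[0,0,0],0]]'
python3 -m pendant '[[[0,0,0],[0,0,0],0],[[0,0,-0.1],[0,0,0],0],[[0,0,-0.2],[0,0,0],0],[[0,0,-0.2],[0,0,0],0],[[0,0,-0.2],[0,0,0],0]]'
```

```text
clock: 11.25
tcp_pos: [610.1, 57.5, 91.1]
eef_rot: [[-0.001, 1.0, -0.0], [1.0, 0.001, -0.0], [-0.0, -0.0, -1.0]]
contact_force: [-0.1, -0.6, -1.0]
finger_gap: 29.8
clock: 11.75
tcp_pos: [610.6, 57.6, 90.3]
eef_rot: [[-0.001, 1.0, 0.001], [1.0, 0.001, 0.0], [0.0, 0.001, -1.0]]
contact_force: [-3.3, -0.3, 11.8]
finger_gap: 29.9
```

```bash
python3 -m pendant '[[[0,0,0],[0,0,0],0.45],[[0,0,0],[0,0,0],0.6],[[0,0,0],[0,0,0],0.85],[[0,0,0],[0,0,0],0.85],[[0,0,0],[0,0,0],0.85]]'
python3 -m pendant '[[[0,0,1],[0,0,0],1],[[0,0,4],[0,0,0],1],[[0,0,8],[0,0,0],1],[[0,0,12],[0,0,0],1],[[-2,-4,14],[0,0,0],1]]'
python3 -m pendant '[[[-2,-4,0],[0,0,0],1],[[-4,-8.2,0],[0,0,0],1],[[-6,-12.4,0],[0,0,0],1],[[-8,-16.6,0],[0,0,0],1],[[-10,-20.6,0],[0,0,0],1]]'
python3 -m pendant '[[[-2,-4,0],[0,0,0],1],[[-2.8,-5.6,0],[0,0,0],1],[[-2.8,-5.6,0],[0,0,0],1],[[-2.8,-5.6,0],[0,0,0],1]]'
python3 - <<'E'
from h import *
w=snap('wrist','w30'); t=snap('top','t30'); print(manip.observe()['tcp_pos'])
for d in (-244,-242,-240): print(d,w2px(w,[[462.3,d-14,72],[462.3,d,72]]).round(1).tolist())
print(w2px(t,[[610.8,57.9,112]]))
a=cv2.resize(t['frame'][140:220,240:400,::-1],(560,280),interpolation=2); a=np.vstack([a,np.zeros((110,560,3),np.uint8)])
b=cv2.resize(w['frame'][145:275,270:350,::-1],(240,390),interpolation=2)
cv2.imwrite('pics/c30.png',cv2.convertScaleAbs(np.hstack([a,b]),alpha=1.5))
E
```

```text
clock: 12.25
tcp_pos: [610.1, 57.6, 89.2]
eef_rot: [[-0.001, 1.0, -0.0], [1.0, 0.001, -0.0], [-0.0, -0.0, -1.0]]
contact_force: [0.1, 0.4, 0.2]
finger_gap: 72.7
clock: 12.75
tcp_pos: [592.3, 21.8, 232.8]
eef_rot: [[-0.008, 1.0, 0.004], [1.0, 0.008, 0.002], [0.002, 0.004, -1.0]]
contact_force: [-0.4, -1.4, 0.4]
finger_gap: 85.5
clock: 13.25
tcp_pos: [489.0, -190.1, 230.2]
eef_rot: [[-0.001, 1.0, 0.001], [1.0, 0.001, 0.0], [0.0, 0.001, -1.0]]
contact_force: [0.8, 0.2, -0.5]
finger_gap: 85.5
clock: 13.65
tcp_pos: [462.2, -244.3, 229.7]
eef_rot: [[-0.0, 1.0, 0.001], [1.0, 0.0, 0.0], [0.0, 0.001, -1.0]]
contact_force: [0.9, 0.1, -0.4]
finger_gap: 85.5
[ 462.67392254 -243.41230656  229.46064589]
-244 [[318.0, 198.0], [318.0, 184.6]]
-242 [[318.0, 196.1], [318.0, 182.7]]
-240 [[318.0, 194.2], [318.0, 180.7]]
[[293.99982255 173.02820549]]
```

View pics/c30.png

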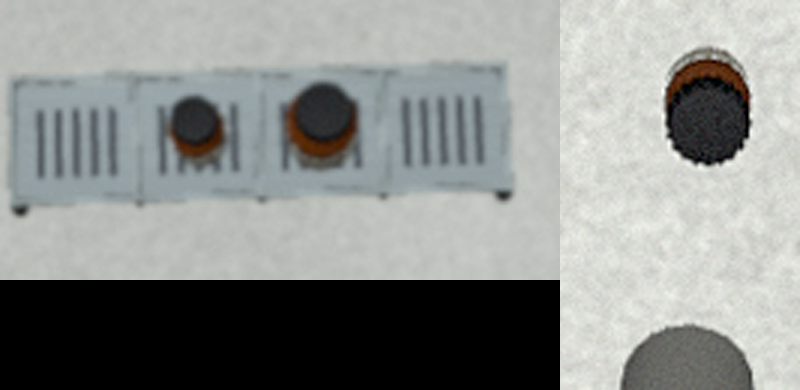

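Bottle 60 stands in bay 2 at (295.6,173.6), about 3–4 mm toward −y of ideal, which is fine. Bottle 30's cap edge at row 200, col 319 gives x 463, y −246.

```bash
python3 -m pendant '[[[0.05,-0.2,-4.5],[0,0,0],1],[[0.05,-0.2,-9],[0,0,0],1],[[0.05,-0.2,-13.5],[0,0,0],1],[[0.05,-0.2,-16.5],[0,0,0],1],[[0.05,-0.2,-17.8],[0,0,0],1]]'
python3 -m pendant '[[[0,0,0],[0,0,0],1],[[0,0,0],[0,0,0],0.6],[[0,0,0],[0,0,0],0.4],[[0,0,0],[0,0,0],0.2],[[0,0,0],[0,0,0],0]]' 50
python3 -m pendant '[[[0,0,0],[0,0,0],0],[[0,0,0],[0,0,0],0],[[0,0,0],[0,0,0],0]]'
```

```text
clock: 14.25
tcp_pos: [461.9, -244.9, 48.8]
eef_rot: [[-0.002, 1.0, -0.003], [1.0, 0.002, 0.001], [0.001, -0.003, -1.0]]
contact_force: [-0.3, -0.0, -0.7]
finger_gap: 85.6
clock: 14.75
tcp_pos: [463.1, -246.4, 52.0]
eef_rot: [[-0.001, 1.0, 0.001], [1.0, 0.001, -0.0], [-0.0, 0.001, -1.0]]
contact_force: [0.8, -0.3, -0.0]
finger_gap: 28.4
clock: 15.05
tcp_pos: [463.2, -246.6, 52.2]
eef_rot: [[-0.001, 1.0, 0.001], [1.0, 0.001, -0.0], [-0.0, 0.001, -1.0]]
contact_force: [-0.5, 1.8, 10.9]
finger_gap: 26.7
```

```bash
python3 -m pendant '[[[0,0,1],[0,0,0],0],[[0,0,4.5],[0,0,0],0],[[0,0,9],[0,0,0],0],[[0,0,13.5],[0,0,0],0],[[0,0,17.7],[0,0,0],0]]'
python3 -m pendant '[[[1.2,3.2,0],[0,0,0],0],[[2.7,7.2,0],[0,0,0],0],[[4.2,11.2,0],[0,0,0],0],[[5.7,15.2,0],[0,0,0],0],[[7.2,19.2,0],[0,0,0],0]]'
python3 -m pendant '[[[1.5,4,0],[0,0,0],0],[[3,8,0],[0,0,0],0],[[4.5,12,0],[0,0,0],0],[[6,16,0],[0,0,0],0],[[7.2,19,0],[0,0,0],0]]'
python3 -m pendant '[[[0.2,1,0],[0,0,0],0],[[0.2,1,-3],[0,0,0],0],[[0.2,1,-7],[0,0,0],0],[[0.2,1,-11],[0,0,0],0],[[0.2,1,-11],[0,0,0],0]]'
```

```text
clock: 15.55
tcp_pos: [462.1, -246.6, 230.9]
eef_rot: [[-0.0, 1.0, 0.0], [1.0, 0.0, -0.0], [-0.0, 0.0, -1.0]]
contact_force: [0.7, -0.5, -0.3]
finger_gap: 25.9
clock: 16.05
tcp_pos: [534.8, -52.8, 229.1]
eef_rot: [[-0.001, 1.0, 0.001], [1.0, 0.001, 0.0], [0.0, 0.001, -1.0]]
contact_force: [1.6, -0.4, 0.7]
finger_gap: 26.4
clock: 16.55
tcp_pos: [606.8, 138.4, 228.9]
eef_rot: [[-0.003, 1.0, 0.0], [1.0, 0.003, 0.0], [0.0, 0.0, -1.0]]
contact_force: [0.6, -0.6, -0.4]
finger_gap: 26.3
clock: 17.05
tcp_pos: [605.8, 144.5, 114.5]
eef_rot: [[-0.0, 1.0, -0.007], [1.0, 0.0, -0.003], [-0.003, -0.007, -1.0]]
contact_force: [-1.0, 0.4, -0.3]
finger_gap: 26.3
```

```bash
python3 -m pendant '[[[0.2,0.1,0],[0,0,0],0],[[0.2,0.1,-1.5],[0,0,0],0],[[0.2,0.1,-3],[0,0,0],0],[[0.2,0.1,-3.8],[0,0,0],0],[[0.2,0.1,-3.8],[0,0,0],0]]'
python3 -m pendant '[[[0,0,0],[0,0,0],0],[[0,0,0],[0,0,0],0]]'
```

```text
clock: 17.55
tcp_pos: [610.1, 146.4, 79.3]
eef_rot: [[-0.001, 1.0, -0.002], [1.0, 0.001, -0.001], [-0.001, -0.002, -1.0]]
contact_force: [-0.1, 0.1, -0.1]
finger_gap: 26.3
clock: 17.75
tcp_pos: [610.9, 146.6, 80.8]
eef_rot: [[-0.001, 1.0, 0.001], [1.0, 0.001, 0.0], [0.0, 0.001, -1.0]]
contact_force: [0.5, 0.7, -0.4]
finger_gap: 26.0
```

```bash
python3 -m pendant '[[[0,0,-0.4],[0,0,0],0],[[0,0,-0.7],[0,0,0],0],[[0,0,-0.8],[0,0,0],0],[[0,0,-0.8],[0,0,0],0],[[0,0,-0.8],[0,0,0],0]]'
python3 -m pendant '[[[0,0,-0.1],[0,0,0],0],[[0,0,-0.1],[0,0,0],0],[[0,0,-0.1],[0,0,0],0]]'
```

```text
clock: 18.25
tcp_pos: [610.6, 146.6, 72.3]
eef_rot: [[-0.001, 1.0, -0.0], [1.0, 0.001, 0.0], [0.0, -0.0, -1.0]]
contact_force: [-1.0, 0.3, 1.6]
finger_gap: 26.1
clock: 18.55
tcp_pos: [610.9, 146.7, 72.2]
eef_rot: [[-0.001, 1.0, 0.0], [1.0, 0.001, 0.001], [0.001, 0.0, -1.0]]
contact_force: [-5.6, 0.3, 16.6]
finger_gap: 26.0
```

```bash
python3 -m pendant '[[[0,0,0],[0,0,0],0.4],[[0,0,0],[0,0,0],0.6],[[0,0,0],[0,0,0],0.85],[[0,0,0],[0,0,0],0.85],[[0,0,0],[0,0,0],0.85]]'
python3 -m pendant '[[[0,0,1],[0,0,0],1],[[0,0,4.5],[0,0,0],1],[[0,0,9],[0,0,0],1],[[0,0,13.5],[0,0,0],1],[[-1,-2,17],[0,0,0],1]]'
python3 -m pendant '[[[-2,-3.8,0],[0,0,0],1],[[-4,-7.6,0],[0,0,0],1],[[-6,-11.4,0],[0,0,0],1],[[-8,-15.2,0],[0,0,0],1],[[-10,-19,0],[0,0,0],1]]'
python3 -m pendant '[[[-2,-3.8,0],[0,0,0],1],[[-3.8,-7.2,0],[0,0,0],1],[[-3.8,-7.2,0],[0,0,0],1],[[-3.8,-7.2,0],[0,0,0],1]]'
python3 - <<'E'
from h import *
w=snap('wrist','w250'); t=snap('top','t250'); print(manip.observe()['tcp_pos'])
for d in (-138,-136,-134): print(d,w2px(w,[[462,d-23,136],[462,d,136]]).round(1).tolist())
print(w2px(t,[[609.7,145.5,92]]))
a=cv2.resize(t['frame'][140:220,240:400,::-1],(560,280),interpolation=2); a=np.vstack([a,np.zeros((110,560,3),np.uint8)])
b=cv2.resize(w['frame'][145:275,280:360,::-1],(240,390),interpolation=2)
cv2.imwrite('pics/c250.png',cv2.convertScaleAbs(np.hstack([a,b]),alpha=1.5))
E
```

```text
clock: 19.05
tcp_pos: [610.6, 146.6, 71.2]
eef_rot: [[-0.001, 1.0, -0.0], [1.0, 0.001, -0.0], [-0.0, -0.0, -1.0]]
contact_force: [0.7, -0.3, 0.3]
finger_gap: 72.6
clock: 19.55
tcp_pos: [601.2, 128.6, 244.5]
eef_rot: [[-0.004, 1.0, 0.002], [1.0, 0.004, 0.001], [0.001, 0.002, -1.0]]
contact_force: [0.5, -0.4, -0.2]
finger_gap: 85.6
clock: 20.05
tcp_pos: [499.5, -64.9, 242.0]
eef_rot: [[-0.001, 1.0, 0.001], [1.0, 0.001, 0.001], [0.001, 0.001, -1.0]]
contact_force: [1.0, -1.4, 0.6]
finger_gap: 85.4
clock: 20.45
tcp_pos: [462.4, -136.0, 242.0]
eef_rot: [[0.001, 1.0, 0.001], [1.0, -0.001, 0.001], [0.001, 0.001, -1.0]]
contact_force: [0.5, 1.5, 0.9]
finger_gap: 85.5
[ 462.9826775  -134.7072958   241.58157774]
-138 [[317.5, 226.7], [317.5, 201.3]]
-136 [[317.5, 224.5], [317.5, 199.0]]
-134 [[317.5, 222.3], [317.5, 196.7]]
[[257.74458589 175.74031314]]
```

View pics/c250.png

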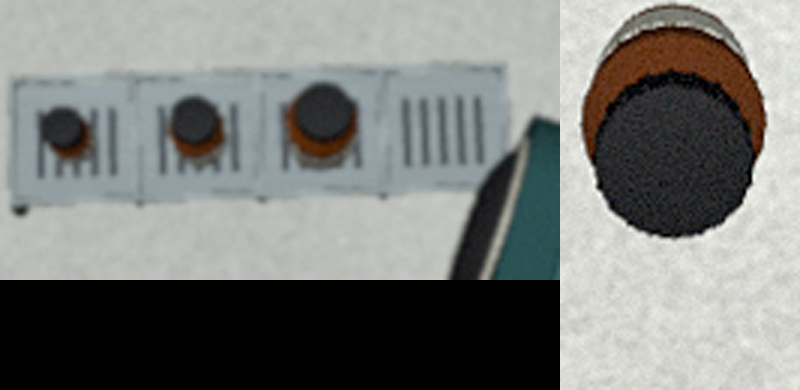

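Bottle 30 is centred in bay 1: (258.2,176.2), ideal (257.7,175.7). Bottle 250's cap edge at row 224, col 318 gives x 463, y −136. Grasping.

```bash
python3 -m pendant '[[[0,-0.1,-4],[0,0,0],1],[[0,-0.1,-8],[0,0,0],1],[[0,-0.1,-11],[0,0,0],1],[[0,-0.1,-12.6],[0,0,0],1],[[0,-0.1,-13.1],[0,0,0],1]]'
python3 -m pendant '[[[0,0,0],[0,0,0],1],[[0,0,0],[0,0,0],0.7],[[0,0,0],[0,0,0],0.5],[[0,0,0],[0,0,0],0.2],[[0,0,0],[0,0,0],0]]' 70
python3 -m pendant '[[[0,0,0],[0,0,0],0],[[0,0,0],[0,0,0],0],[[0,0,0],[0,0,0],0]]'
python3 -m pendant '[[[0,0,1],[0,0,0],0],[[0,0,4],[0,0,0],0],[[0,0,7],[0,0,0],0],[[0,0,9],[0,0,0],0],[[0,0,9],[0,0,0],0]]'
```

```text
clock: 21.05
tcp_pos: [462.2, -135.5, 108.7]
eef_rot: [[-0.002, 1.0, -0.003], [1.0, 0.002, -0.0], [-0.0, -0.003, -1.0]]
contact_force: [0.7, 0.1, 0.5]
finger_gap: 85.5
clock: 21.55
tcp_pos: [463.2, -136.5, 111.3]
eef_rot: [[-0.001, 1.0, 0.001], [1.0, 0.001, 0.0], [0.0, 0.001, -1.0]]
contact_force: [-4.9, 1.5, 16.3]
finger_gap: 44.4
clock: 21.85
tcp_pos: [463.2, -136.5, 111.3]
eef_rot: [[-0.001, 1.0, 0.002], [1.0, 0.001, 0.0], [0.0, 0.002, -1.0]]
contact_force: [-4.0, 1.0, 16.4]
finger_gap: 43.8
clock: 22.35
tcp_pos: [463.7, -136.6, 202.9]
eef_rot: [[-0.001, 1.0, 0.004], [1.0, 0.001, 0.0], [0.0, 0.004, -1.0]]
contact_force: [0.4, 0.9, -2.8]
finger_gap: 43.9
```

```bash
python3 -m pendant '[[[3,0.4,0],[0,0,0],0],[[7,0.9,0],[0,0,0],0],[[11,1.4,0],[0,0,0],0],[[14,1.8,0],[0,0,0],0],[[14.8,1.9,0],[0,0,0],0]]'
python3 -m pendant '[[[0,0,0],[0,0,0],0],[[0,0,-2],[0,0,0],0],[[0,0,-4],[0,0,0],0],[[0,0,-5],[0,0,0],0],[[0,0,-5],[0,0,0],0]]'
python3 -m pendant '[[[0,0,0],[0,0,0],0],[[0,0,0],[0,0,0],0]]'
```

```text
clock: 22.85
tcp_pos: [612.6, -116.2, 198.6]
eef_rot: [[-0.003, 1.0, -0.001], [1.0, 0.003, -0.0], [-0.0, -0.001, -1.0]]
contact_force: [-1.5, 1.1, -3.3]
finger_gap: 44.3
clock: 23.35
tcp_pos: [609.2, -117.4, 149.2]
eef_rot: [[-0.0, 1.0, -0.002], [1.0, 0.0, 0.0], [0.0, -0.002, -1.0]]
contact_force: [0.5, -0.2, -2.2]
finger_gap: 43.6
clock: 23.55
tcp_pos: [610.9, -117.6, 151.3]
eef_rot: [[-0.001, 1.0, 0.001], [1.0, 0.001, -0.0], [-0.0, 0.001, -1.0]]
contact_force: [0.0, -0.6, -2.5]
finger_gap: 44.3
```

```bash
python3 -m pendant '[[[0.1,0,-0.8],[0,0,0],0],[[0.1,0,-1.5],[0,0,0],0],[[0.1,0,-1.8],[0,0,0],0],[[0.1,0,-1.85],[0,0,0],0],[[0.1,0,-1.85],[0,0,0],0]]'
python3 -m pendant '[[[0,0,0],[0,0,0],0],[[0,0,-0.1],[0,0,0],0],[[0,0,-0.2],[0,0,0],0],[[0,0,-0.2],[0,0,0],0],[[0,0,-0.2],[0,0,0],0]]'
```

```text
clock: 24.05
tcp_pos: [611.5, -117.4, 131.6]
eef_rot: [[-0.001, 1.0, -0.0], [1.0, 0.001, -0.0], [-0.0, -0.0, -1.0]]
contact_force: [-0.4, 0.3, -2.3]
finger_gap: 44.3
clock: 24.55
tcp_pos: [611.9, -117.8, 131.5]
eef_rot: [[-0.001, 1.0, 0.001], [1.0, 0.001, 0.0], [0.0, 0.001, -1.0]]
contact_force: [-9.4, 1.2, 24.9]
finger_gap: 43.9
```

Contact is firm at the expected height. Release, retreat and check.

```bash
python3 -m pendant '[[[0,0,0],[0,0,0],0.58],[[0,0,0],[0,0,0],0.7],[[0,0,0],[0,0,0],0.9],[[0,0,0],[0,0,0],0.9],[[0,0,0],[0,0,0],0.9]]'
python3 -m pendant '[[[0,0,1],[0,0,0],1],[[0,0,4],[0,0,0],1],[[0,0,8],[0,0,0],1],[[0,0,12],[0,0,0],1],[[-2,-2,14],[0,0,0],1]]'
python3 -m pendant '[[[-4,0,0],[0,0,0],1],[[-8,0,0],[0,0,0],1],[[-12,0,0],[0,0,0],1],[[-16,0,0],[0,0,0],1],[[-18,0,0],[0,0,0],1]]'
python3 -m pendant '[[[0,-4,0],[0,0,0],1],[[0,-7,0],[0,0,0],1],[[0,-7,0],[0,0,0],1],[[0,-7,0],[0,0,0],1],[[0,-7,0],[0,0,0],1]]'
python3 - <<'E'
from h import *
t=snap('top','tf'); s=snap('scene','sf')
print(w2px(t,[[609.7,145.5,92],[610.8,57.9,112],[610.9,-30.3,132],[612.1,-118.1,156],[453.4,-12.4,58]]).round(1).tolist())
a=cv2.resize(t['frame'][140:260,240:400,::-1],(800,600),interpolation=2)[:400]
b=cv2.resize(s['frame'][110:300,110:490,::-1],(800,400),interpolation=2)
cv2.imwrite('pics/fa.png',cv2.convertScaleAbs(cv2.resize(np.vstack([a,b]),(600,600)),alpha=1.4))
E
```

```text
clock: 25.05
tcp_pos: [611.6, -117.4, 129.7]
eef_rot: [[-0.001, 1.0, -0.0], [1.0, 0.001, -0.0], [-0.0, -0.0, -1.0]]
contact_force: [-0.6, -1.1, 0.6]
finger_gap: 76.9
clock: 25.55
tcp_pos: [593.8, -135.4, 273.4]
eef_rot: [[-0.005, 1.0, 0.004], [1.0, 0.005, -0.0], [-0.0, 0.004, -1.0]]
contact_force: [-0.2, -1.2, 0.3]
finger_gap: 85.7
clock: 26.05
tcp_pos: [409.0, -137.7, 270.0]
eef_rot: [[0.0, 1.0, 0.0], [1.0, -0.0, 0.002], [0.002, 0.0, -1.0]]
contact_force: [0.6, 0.7, 0.5]
finger_gap: 85.0
clock: 26.55
tcp_pos: [411.7, -206.7, 269.9]
eef_rot: [[-0.002, 1.0, -0.0], [1.0, 0.002, 0.0], [0.0, -0.0, -1.0]]
contact_force: [-0.6, 0.3, 0.1]
finger_gap: 85.6
[[257.7, 175.7], [294.0, 173.0], [332.0, 170.7], [371.2, 167.5], [325.4, 240.8]]
```

View pics/fa.png

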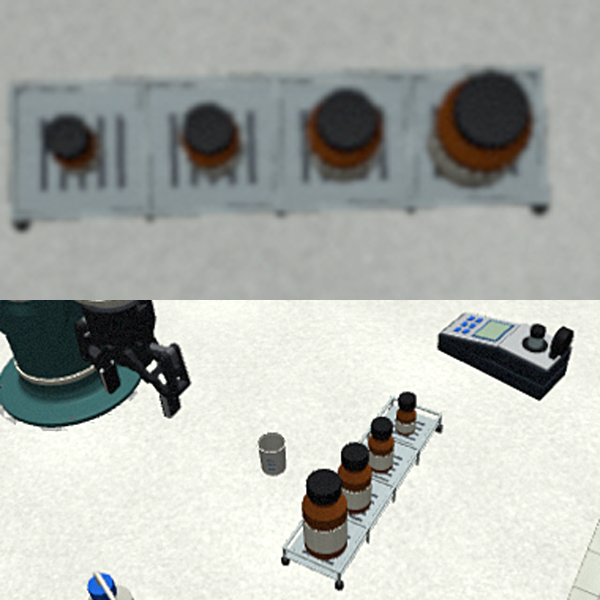

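The final view shows all four upright in order. Caps are at (258,176), (296,174), (333,171) and (371,169), each within about 2 px (5 mm) of the bay centres, and the beaker and wash bottle are standing.

```bash
python3 -c "
from h import *
a=load('scene0')['frame'].astype(int);b=load('sf')['frame'].astype(int)
print('wash/beaker diff',abs(a-b)[285:340,165:205].mean(),abs(a-b)[192:222,272:294].mean(), 'bg',abs(a-b)[350:390,20:120].mean())
print(manip.close_job())"
```

```text
wash/beaker diff 4.567121212121212 4.58030303030303 bg 6.237833333333334
the job is handed in; nothing more can be done
None
```

The four bottles stand upright in the rack in order of size, with the 30 in the bay nearest the photometer, then the 60, 125 and 250. I handed the job in at about 27 s.

- **Placing:** I took each bottle by its cap and lowered it to the rack floor before letting go. The force readings showed contact with the floor, or the weight coming off, each time. The highest reading I saw at placing was about 25 N.
- **Position:** in the last pictures every cap is within about 5 mm of its bay centre. The 60 and the 250 are the furthest off, by roughly 4–5 mm.
- **Bystanders:** the beaker and wash bottle have not moved. The scene pictures from start and end differ there by no more than camera noise.
- **Disagreement:** the wrist and top cameras differed by about 3–5 mm along y on two caps (the 60 and the 125). I worked to a compromise, which the bays easily allow for.

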